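# Turn the parcel guide to its next card

### The arm

A 7-joint arm with a two-finger parallel gripper is mounted at the origin on the work surface. World frame = base frame: x ahead of the robot, y to its left, z up, the work surface at z = 0. Lengths are in m, angles in rad, forces in N, time in s.
With the tool pointing down it reaches from about 0.4 to 0.85 m from the base axis. Payload 10.4 kg.
Tool frame: the origin (TCP) lies between the finger pads; the fingertips stand manip.finger_overhang ahead of it and the grasp point (between the pads) lies 11 mm behind it (manip.finger_overhang is the distance from the TCP to the fingertips, in m); x points along the fingers, z is the direction in which the jaws open and shut, and the axes are right-handed (so a half turn about x gives the same grasp; the last joint's range is limited). The gripper opens to 85 mm and grips with 20 to 120 N. Pads are 22 mm wide; open, the fingers measure 114 mm over their backs; the gripper's body (76 mm by 85 mm) begins 54 mm behind the grasp point. The pads swing forward as they close: fully open they stand 13 mm farther back than shut.
Start: joints at [-1.296, 0.332, -0.065, 1.46, 0.022, 1.35, -0.088], TCP at [0.183, 0.598, 0.239] pointing down, gripper open.
Joint ranges: [-2.6, 2.6], [-0.5, 2.12], [-1.47, 1.34], [0.16, 2.42], [-1.27, 4.41], [0.06, 2.06], [-2.6, 2.6]. Speed limits (rad/s): [2.22, 2.22, 2.79, 2.79, 3.14, 3.14, 3.14].

### API

Orientations are given as a unit quaternion [x, y, z, w].
In Python, from workcell import get_obs, camera, workorder, manip gives the robot as it stands. The module is installed in compiled form; this text tells all that it offers.
- The arm moves only by the tool play_rows, never from a script. Its argument "increments" is text: rows parted by semicolons, each of 4 numbers parted by spaces: the shift along the tool's x, y, z in m, then the turn about the tool's x in rad. A call has 1 to 20 rows; each row shifts and turns the pose as measured when the row begins, along the tool's axes as they then stand; what a row does not reach is not made up. A row lasts 1/10 s, in which the tool goes at most 50 mm and 8.59 degrees, less where a joint would pass 70% of its speed; a pose out of reach is approached as far as the arm can. A call is refused whole if a number of a shift passes 0.05 or a number of a turn 0.15, either way. A call with a gripper value outside its range is refused whole. "hand" is the gripper command: -1 is fully open, 1 is shut, values between are in proportion, set as the call begins (left out, the last holds). The fingers move at their own pace and stop on an object; "squeeze" is the grip in N (left out, the last holds). Time passes only in rows, so rows that do not move let the fingers close. It gives the time, the measured TCP pose, the force and the opening at its end, in the units of the state.
- get_obs(): the state, without advancing time (a new reading comes with each control period).
- camera(name): name is "side" or "top" or "wrist"; returns a dict with "img" (384x512x3 uint8, blue, green, red), "fov_y" (degrees; the focal length in pixels is half the picture's height over the tangent of half this angle, whatever the lens; pixels are square), "cx", "cy" (the principal point, pixels), "R" (3x3) and "t" (3): a world point X has camera coordinates R X + t; the wrist camera has in their place "tool_from_camera" (4x4, takes a point from camera to tool coordinates, whose origin is the TCP and whose axes are the tool frame's). Camera axes: x right, y down, z forward; pixel columns grow to the right and rows downward; lengths in m; the calibration is good to about 2 mm. A picture is of the moment at which its call begins: read the wrist's pose just before it. There is no depth.
- workorder.hand_in(): hands the job in, once; it reports no verdict.
The state is a dict: "clock": time; "joint_pos": joint angles; "joint_velocities": joint speeds; "tau": joint torques, N m; "position": TCP position; "ee_rot": TCP orientation; "ft_force": force on the tool from outside, world axes, zero at the start; "torque": the same for the moment, N m; "grip_width": opening from 0.0 (shut) to 1.0 (fully open).
Only numpy, scipy, OpenCV 4.12 (cv2) and the standard library are available. Lean on these libraries where they do the work, as an engineer would, in place of code of your own. Each camera call takes 0.05 s, during which the arm holds its last target.

### The job

On the packing table stand two flip stands with the parcel guides. With the fingertips, lift the free edge of the wider leaf from underneath, swing it over its spine and press it gently down until it lies flat on the other side of its stand, without pinching or slamming it. Leave the narrower leaf and the groceries as they are, and take the hand away.

Things in the scene. Friction and masses are not known exactly. Their poses are not given: they have to be found in the camera images.
- wide_stand: flip stand screwed to the table: grey plinth 140 mm (x) by 104 mm (y), 45 mm high, flat printed top, with a steel spine rod across its middle along y. Origin: centre of its underside; x points from the half that the leaf starts on (the robot's right), square across the spine, to the other half (left), z up. Its leaf, a rigid grey plastic plate 90 mm wide, 6 mm thick and 100 mm from spine to free edge, turns about the spine, free edge a little raised at first
- wide_spine (a point): middle of the hinge axis of the wide leaf, 51 mm above the table; the axis runs along the stand's y
- wide_edge (a point): middle of the free edge of the wide leaf, at mid-thickness, 100 mm from the hinge axis. The edge reaches 30 mm beyond the plinth, so there is open space under it, down to the table
- wide_leaf (a joint): angle of the wide leaf: 0 = level over the half it starts on (3 mm above the plinth), 1.57 = upright, 3.14 (the stop) = level over the other half. Leaf: two 3 mm sheets glued. Stiff hinge: it stays where it is left at any angle and must be moved all the way; about 1 to 2 N at the free edge turns it
- narrow_stand: flip stand screwed to the table: grey plinth 140 mm (x) by 64 mm (y), 45 mm high, flat printed top, with a steel spine rod across its middle along y. Origin: centre of its underside; x points from the half that the leaf starts on (the robot's right), square across the spine, to the other half (left), z up. Its leaf, a rigid grey plastic plate 50 mm wide, 6 mm thick and 100 mm from spine to free edge, turns about the spine, free edge a little raised at first
- narrow_spine (a point): middle of the hinge axis of the narrow leaf, 51 mm above the table; the axis runs along the stand's y
- narrow_edge (a point): middle of the free edge of the narrow leaf, at mid-thickness, 100 mm from the hinge axis. The edge reaches 30 mm beyond the plinth, so there is open space under it, down to the table
- narrow_leaf (a joint): angle of the narrow leaf: 0 = level over the half it starts on (3 mm above the plinth), 1.57 = upright, 3.14 (the stop) = level over the other half. Leaf: two 3 mm sheets glued. Stiff hinge: it stays where it is left at any angle and must be moved all the way; about 1 to 2 N at the free edge turns it
- jar: food jar with a screw lid, 64 mm diameter, 100 mm high, loose; a bystander, origin at the centre of its underside
- can: food can, 68 mm diameter, 90 mm high, loose; a bystander, origin at the centre of its underside
- carton: cardboard carton, 50 x 62 x 110 mm high, loose; a bystander, origin at the centre of its underside

How it is judged:
By the outcome, as a careful person would: the job done as asked, in the order asked, and still so for the second after the job is handed in, with the robot touching nothing.
It also fails if it takes over 42 s, if anything falls off the work surface, if the arm or the gripper's body presses on something with over 40 N, if the wrist force passes 120 N, or if a joint passes its speed limit or range.

## Working session

There is one attempt and no reset: what is moved stays moved. The work goes in short steps, Python scripts to look and compute and a tool call to move; the robot and the scene stay as the last step left them, time stands still between calls to the robot, and variables do not carry over. Pictures are saved under pics/ and viewed, and the job is handed in when it is done.

Besides the shell and the picture viewer there is one more tool, called after ">>>" by a JSON object that holds its "api" and its "payload". play_rows: Moves the arm, as the interface text tells. Its arguments: {"type":"object","properties":{"increments":{"type":"string"},"hand":{"type":"number"},"squeeze":{"type":"number"}},"required":["increments"]}

```bash
mkdir -p pics; python3 - <<'E'
from workcell import get_obs, camera, workorder, manip
import cv2
o=get_obs()
for k,v in o.items(): print(k,v)
print(manip.finger_overhang,[a for a in dir(manip) if a[0]!='_'])
for n in("side","top","wrist"):
    c=camera(n); cv2.imwrite(f"pics/{n}0.png",c["img"])
    print(n,{k:v for k,v in c.items() if k!="img"})
E
```

```text
clock 0.0
joint_pos [-1.29561172  0.33285565 -0.06470729  1.46094899  0.02158568  1.34989208
 -0.08849519]
joint_velocities [-3.44343248e-04 -1.53985778e-03  8.28544577e-04  2.01000560e-03
  1.55288403e-03  1.08350772e-03 -3.91297875e-05]
tau [-4.10475222e-04 -6.25444365e+01  4.86177730e-02 -3.91607666e+01
  1.60815421e-02  9.59867612e-03 -8.18061096e-06]
position [0.18326572 0.59714472 0.2385224 ]
ee_rot [-0.420615    0.569023    0.41999491  0.56824302]
ft_force [0.13076576 0.03755703 0.43679755]
torque [0.00549888 0.00353298 0.00105872]
grip_width 1.00022646090529
0.008 ['MotionError', 'finger_overhang']
side {'fov_y': 49.80655489329957, 'cx': 254.60279844382703, 'cy': 203.20559045990998, 'R': array([[-0.94028175, -0.34039132,  0.00199635],
       [-0.20221524,  0.55385337, -0.80768524],
       [ 0.27382336, -0.75985538, -0.58961052]]), 't': array([0.54783562, 0.21624928, 0.76731729])}
top {'fov_y': 49.31216957849168, 'cx': 257.8969834654097, 'cy': 184.5244540252832, 'R': array([[ 0.05306306, -0.99858523,  0.00344227],
       [-0.96814744, -0.05228972, -0.24485978],
       [ 0.24469335,  0.00966038, -0.96955239]]), 't': array([-0.06585904,  0.6280523 ,  0.9611474 ])}
wrist {'fov_y': 70.14181390562581, 'cx': 255.69554668053925, 'cy': 190.0697531863682, 'tool_from_camera': array([[-3.63054607e-04, -2.95178154e-01,  9.55442162e-01,
        -1.34550281e-01],
       [ 6.73774936e-04, -9.55442081e-01, -2.95177873e-01,
         7.56467485e-02],
       [ 9.99999707e-01,  5.36587295e-04,  5.45761291e-04,
        -4.11920867e-04],
       [ 0.00000000e+00,  0.00000000e+00,  0.00000000e+00,
         1.00000000e+00]])}
```

View pics/side0.png

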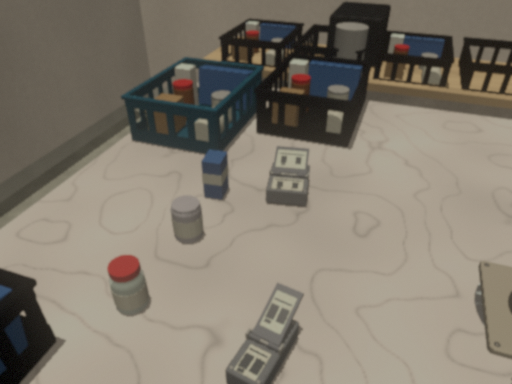

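View pics/top0.png

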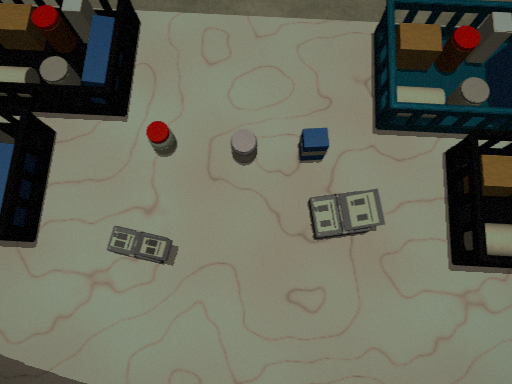

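View pics/wrist0.png

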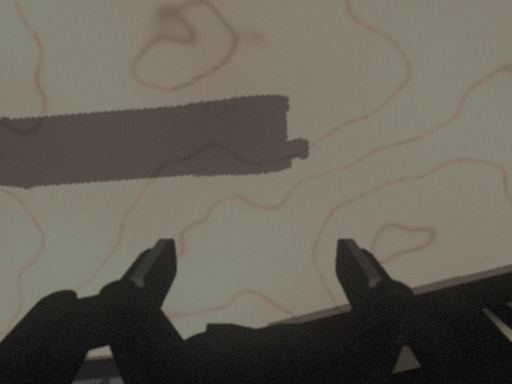

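```bash
python3 - <<'E'
import cv2
t=cv2.imread("pics/top0.png"); s=cv2.imread("pics/side0.png")
a=cv2.resize(t[170:260,290:410],None,fx=6,fy=6,interpolation=cv2.INTER_CUBIC)
b=cv2.resize(s[135:215,250:330],None,fx=7,fy=7,interpolation=cv2.INTER_CUBIC)
cv2.imwrite("pics/ta.png",a); cv2.imwrite("pics/sa.png",b)
E
```

```text
(no output)
```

View pics/ta.png

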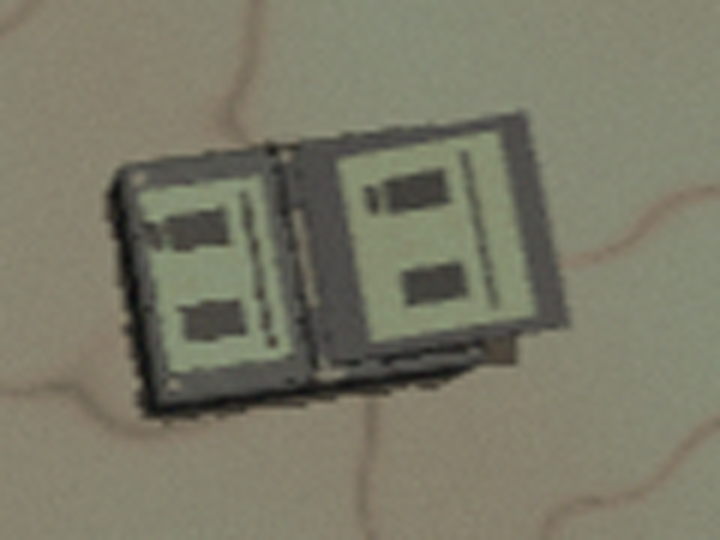

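View pics/sa.png

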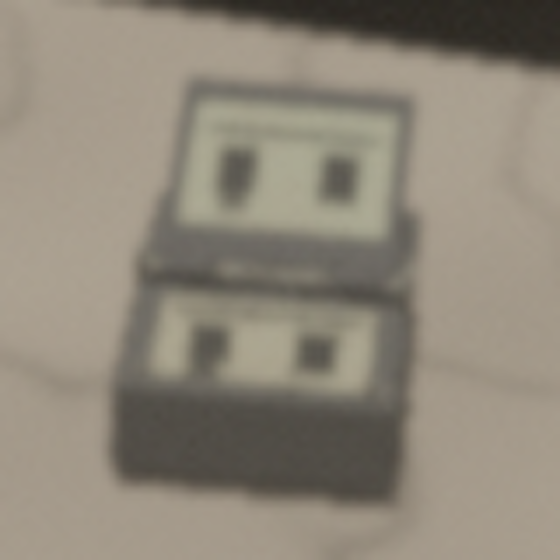

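```bash
cat > h.py <<'E'
import numpy as np
from workcell import camera,get_obs
def cal(n):
    c=camera(n); f=192/np.tan(np.radians(c["fov_y"]/2)); return c,f
def ray(c,f,p):
    d=np.array([(p[0]-c["cx"])/f,(p[1]-c["cy"])/f,1]); R=c["R"]
    return -R.T@c["t"], R.T@d/np.linalg.norm(d)
def onz(c,f,p,z):
    o,d=ray(c,f,p); return o+d*(z-o[2])/d[2]
def tri(r1,r2):
    A=np.stack([r1[1],-r2[1]],1); s=np.linalg.lstsq(A,r2[0]-r1[0],rcond=None)[0]
    a=r1[0]+s[0]*r1[1]; b=r2[0]+s[1]*r2[1]; return (a+b)/2, np.linalg.norm(a-b)
def proj(c,f,X):
    q=c["R"]@X+c["t"]; return q[:2]/q[2]*f+[c["cx"],c["cy"]]
E
python3 - <<'E'
from h import *
np.set_printoptions(precision=4,suppress=True)
T,ft=cal("top"); S,fs=cal("side")
ct=lambda x,y:(x/6+290-.42,y/6+170-.42)
cs=lambda x,y:(x/7+250-.43,y/7+135-.43)
E=[]
for a,b in(((525,112),(190,82)),((567,327),(410,97))):
    p,e=tri(ray(T,ft,ct(*a)),ray(S,fs,cs(*b))); print(p,e); E.append(p)
print(np.linalg.norm(E[0]-E[1]))
L=[onz(T,ft,ct(*p),.045) for p in((120,170),(150,400))]
print(L,np.linalg.norm(L[0]-L[1]))
Ls=[onz(S,fs,cs(*p),.045) for p in((118,385),(402,402))]
print(Ls,np.linalg.norm(Ls[0]-Ls[1]))
m=(L[0]+L[1]+Ls[0]+Ls[1])/4
d=(E[0]+E[1])/2-m; print(m,d)
yax=(E[0]-E[1])+(L[0]-L[1])+(Ls[0]-Ls[1]); yax[2]=0; yax/=np.linalg.norm(yax); 
xax=np.array([yax[1],-yax[0],0]); 
if xax[1]<0:xax=-xax
sp=m-0.07*xax; e=(E[0]+E[1])/2
print("yax",yax,"xax",xax,np.degrees(np.arctan2(xax[1],xax[0])),"spine",sp,"edge rel",(e-sp)@xax,(e-sp)@yax,e[2]-.051)
E
```

```text
[ 0.6367 -0.328   0.0786] 0.0005630069523345806
[ 0.5495 -0.3428  0.0801] 0.003199853042400281
0.08848782527185428
[array([ 0.611 , -0.1652,  0.045 ]), array([ 0.514 , -0.1798,  0.045 ])] 0.09811451369724239
[array([ 0.6105, -0.1634,  0.045 ]), array([ 0.5127, -0.1877,  0.045 ])] 0.10073827561491064
[ 0.5621 -0.174   0.045 ] [ 0.0311 -0.1614  0.0344]
yax [0.9822 0.1876 0.    ] xax [-0.1876  0.9822 -0.    ] 100.81407935193694 spine [ 0.5752 -0.2428  0.045 ] edge rel -0.09432275861824371 0.0002309528241499878 0.02835064090680941
```

>>> {"api": "play_rows", "payload": {"increments": "0 0 0 0.135;0 0 0 0.135;0 0 0 0.135;0 0 0 0.135;0 0 0 0.135;0 0 0 0.135;0 0 0 0.135;0 0 0 0.135", "hand": 1, "squeeze": 20}}

```text
clock: 1.05
position: [0.1833, 0.5967, 0.2376]
ee_rot: [-0.055, 0.705, 0.053, 0.705]
ft_force: [-0.6, -0.4, -0.6]
grip_width: -0.003
```

>>> {"api": "play_rows", "payload": {"increments": "0 -0.042 0.023 0;0 -0.042 0.023 0;0 -0.042 0.023 0;0 -0.042 0.023 0;0 -0.042 0.023 0;0 -0.042 0.023 0;0 -0.042 0.023 0;0 -0.042 0.023 0;0 -0.042 0.023 0;0 -0.042 0.023 0;0 -0.042 0.023 0;0 -0.042 0.023 0"}}

```text
clock: 2.25
position: [0.5375, 0.1277, 0.2368]
ee_rot: [-0.056, 0.705, 0.057, 0.704]
ft_force: [0.8, 1.0, -0.1]
grip_width: -0.001
```

```bash
cat > st.py <<'E'
from h import *
from scipy.spatial.transform import Rotation as Ro
np.set_printoptions(precision=4,suppress=True)
sp=np.array([.5752,-.2428,0.051]); u=np.array([-.1876,.9822,0]); v=np.array([.9822,.1876,0])
def st():
    o=get_obs(); R=Ro.from_quat(o["ee_rot"]).as_matrix(); p=np.array(o["position"])
    d=p-sp; tip=p+R[:,0]*.008
    print("t",round(o["clock"],2),"p",p,"stand x,y,z(tip):",d@u,d@v,tip[2],"F",o["ft_force"],"Fu,v",np.array(o["ft_force"])@u,np.array(o["ft_force"])@v,"w",o["grip_width"])
    print("R",R.round(3).tolist(),"q",np.array(o["joint_pos"]), "yaw err y vs u deg",np.degrees(np.arctan2(np.cross(R[:,1],u)[2],R[:,1]@u)))
    return o,R,p
def go(R,p,tx,ty,tz): # target in stand coords, tip height tz
    X=sp+tx*u+ty*v; X[2]=tz+.008
    print("tool shift",R.T@(X-p))
E
python3 - <<'E'
from st import *
o,R,p=st(); go(R,p,-.1285,0,.2)
E
```

```text
t 2.25 p [0.5375 0.1277 0.2368] stand x,y,z(tip): 0.3709584295745019 0.03251364899845291 0.22884333995369263 F [ 0.7953  0.9824 -0.0902] Fu,v 0.8157174875978279 0.9654040148990216 w -0.0007216411850601292
R [[-0.002, -0.159, 0.987], [0.001, 0.987, 0.159], [-1.0, 0.001, -0.002]] q [-0.7703  0.1792  0.5173  1.6837 -0.093   1.3044 -0.0753] yaw err y vs u deg 1.6522148608762337
tool shift [ 0.0282 -0.5002 -0.0181]
```

>>> {"api": "play_rows", "payload": {"increments": "0 -0.042 -0.0015 -0.03;0 -0.042 -0.0015 0;0 -0.042 -0.0015 0;0 -0.042 -0.0015 0;0 -0.042 -0.0015 0;0 -0.042 -0.0015 0;0 -0.042 -0.0015 0;0 -0.042 -0.0015 0;0 -0.042 -0.0015 0;0 -0.042 -0.0015 0;0 -0.042 -0.0015 0;0 -0.042 -0.0015 0;0 0 0 0"}}

```text
clock: 3.55
position: [0.6155, -0.3965, 0.2343]
ee_rot: [-0.067, 0.705, 0.067, 0.703]
ft_force: [-1.0, -0.3, -0.8]
grip_width: 0.001
```

```bash
python3 - <<'E'
from st import *
import cv2
o,R,p=st(); go(R,p,-.1285,0,.06)
c=camera("wrist"); cv2.imwrite("pics/w1.png",c["img"])
c=camera("top"); cv2.imwrite("pics/t1.png",c["img"])
E
```

```text
t 3.55 p [ 0.6155 -0.3965  0.2343] stand x,y,z(tip): -0.15848618154768426 0.0107593510242589 0.2262988387352706 F [-1.0382 -0.3491 -0.8193] Fu,v -0.1481204279863724 -1.0852465302085688 w 0.0011392637310994266
R [[-0.003, -0.188, 0.982], [-0.001, 0.982, 0.188], [-1.0, -0.0, -0.003]] q [ 0.1093  0.6574  0.6941  1.1533 -0.4018  1.4639  0.927 ] yaw err y vs u deg -0.023521332595050133
tool shift [ 0.1663  0.03   -0.0103]
```

View pics/w1.png

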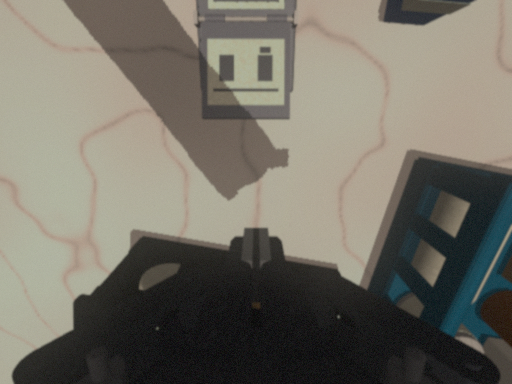

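View pics/t1.png

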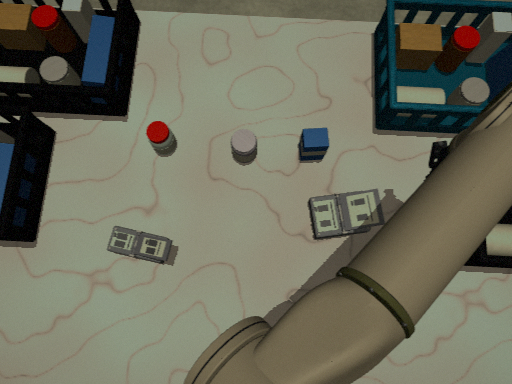

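```bash
python3 - <<'E'
from st import *
T,ft=cal("top");S,fs=cal("side")
for px in((452,268),(447,145),(375,130),(450,262),(377,128)):
    for z in(0,.1,.15):
        P=onz(T,ft,px,z); print(px,z,P,"stand",(P-sp)@u,(P-sp)@v)
for px in((258,128),(350,142),(345,90),(260,82),(205,150),(134,138)):
    for z in(0,.12):
        P=onz(S,fs,px,z); print("side",px,z,P,"stand",(P-sp)@u,(P-sp)@v)
c=cv2=None
import cv2
im=cv2.imread("pics/w1.png"); im=cv2.convertScaleAbs(cv2.resize(im[180:384],None,fx=1.5,fy=1.5),alpha=3)
cv2.imwrite("pics/w1b.png",im)
E
```

```text
(452, 268) 0 [ 0.4576 -0.5379  0.    ] stand -0.26779907646175705 -0.17083769852526756
(452, 268) 0.1 [ 0.4501 -0.4923  0.1   ] stand -0.22155870110563886 -0.16962549000899885
(452, 268) 0.15 [ 0.4464 -0.4694  0.15  ] stand -0.1984385134275798 -0.1690193857508645
(447, 145) 0 [ 0.7903 -0.5443  0.    ] stand -0.3364542020408938 0.15469697280256214
(447, 145) 0.1 [ 0.7522 -0.498   0.1   ] stand -0.2838913760327461 0.12593069278453362
(447, 145) 0.15 [ 0.7331 -0.4749  0.15  ] stand -0.2576099630286721 0.1115475527755193
(375, 130) 0 [ 0.8236 -0.3472  0.    ] stand -0.1491469005152141 0.22435206161576657
(375, 130) 0.1 [ 0.7824 -0.3191  0.1   ] stand -0.1138332042795536 0.18917124432948115
(375, 130) 0.15 [ 0.7618 -0.3051  0.15  ] stand -0.09617635616172339 0.17158083568633842
(450, 262) 0 [ 0.4725 -0.5337  0.    ] stand -0.2664571923626637 -0.15542236234258608
(450, 262) 0.1 [ 0.4637 -0.4884  0.1   ] stand -0.22034039111591747 -0.1556297521662418
(450, 262) 0.15 [ 0.4592 -0.4658  0.15  ] stand -0.19728199049254436 -0.15573344707806974
(377, 128) 0 [ 0.8298 -0.3529  0.    ] stand -0.1558
[... 605 characters left out ...]
0269  0.    ] stand -0.7670602045975365 -0.16297643475139598
side (345, 90) 0.12 [ 0.5187 -0.7054  0.12  ] stand -0.443816897188625 -0.1422748798775466
side (260, 82) 0 [ 0.9179 -0.994   0.    ] stand -0.8021439312625097 0.19562714060135789
side (260, 82) 0.12 [ 0.8088 -0.6789  0.12  ] stand -0.47217515876765176 0.14758526212328948
side (205, 150) 0 [ 0.8803 -0.3683  0.    ] stand -0.18047636767656242 0.2760974075257139
side (205, 150) 0.12 [ 0.7784 -0.1731  0.12  ] stand 0.030320244634501534 0.2126295745638288
side (134, 138) 0 [ 1.133  -0.3618 -0.    ] stand -0.22150651715301845 0.5255956964763182
side (134, 138) 0.12 [ 0.9827 -0.1679  0.12  ] stand -0.0028445249634092206 0.414299648246301
```

View pics/w1b.png

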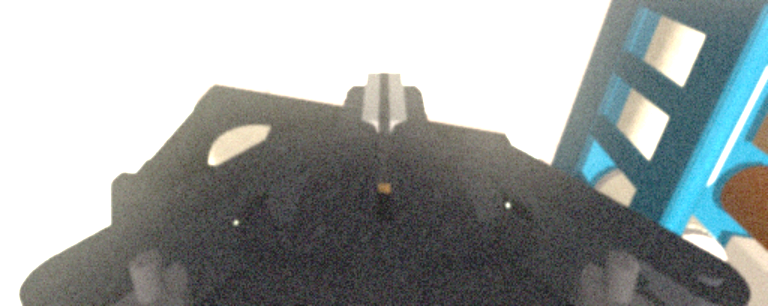

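>>> {"api": "play_rows", "payload": {"increments": "0 0.015 -0.01 0;0 0.013 0 0;0.035 0 0 0;0.035 0 0 0;0.035 0 0 0;0.03 0 0 0;0.02 0 0 0;0.008 0 0 0;0 0 0 0"}}

```text
clock: 4.65
position: [0.6121, -0.345, 0.074]
ee_rot: [-0.076, 0.698, 0.079, 0.708]
ft_force: [-1.5, -7.7, 0.8]
grip_width: 0.006
```

```bash
python3 - <<'E'
from st import *
import cv2
o,R,p=st(); go(R,p,-.1095,0,.06)
c=camera("side"); cv2.imwrite("pics/s2.png",cv2.resize(c["img"][80:220,200:360],None,fx=4,fy=4,interpolation=cv2.INTER_CUBIC))
c=camera("wrist"); cv2.imwrite("pics/w2.png",cv2.convertScaleAbs(c["img"],alpha=1.8))
E
```

```text
t 4.65 p [ 0.6121 -0.345   0.074 ] stand x,y,z(tip): -0.10733255407747881 0.01705066255096398 0.06595242926598041 F [-1.522  -7.7257  0.7671] Fu,v -7.30265012723253 -2.94429578071692 w 0.005963239542375073
R [[0.014, -0.218, 0.976], [0.005, 0.976, 0.218], [-1.0, 0.002, 0.015]] q [ 0.0312  0.6944  0.631   1.4421 -0.4421  1.1374  0.955 ] yaw err y vs u deg -1.7824326149821568
tool shift [ 0.0057 -0.0016 -0.0172]
```

View pics/s2.png

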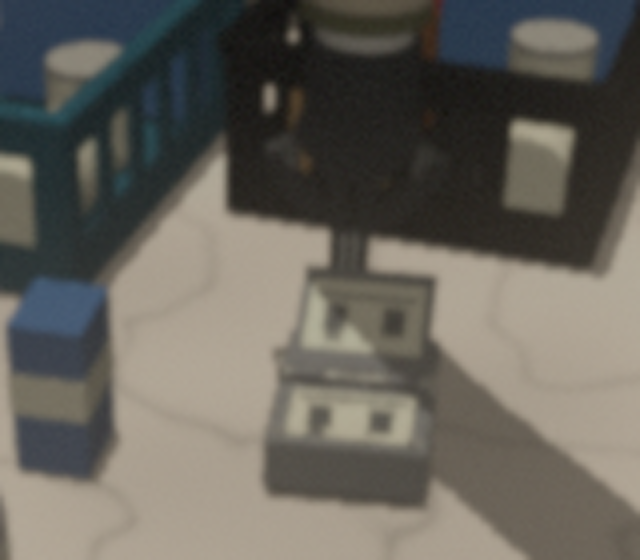

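View pics/w2.png

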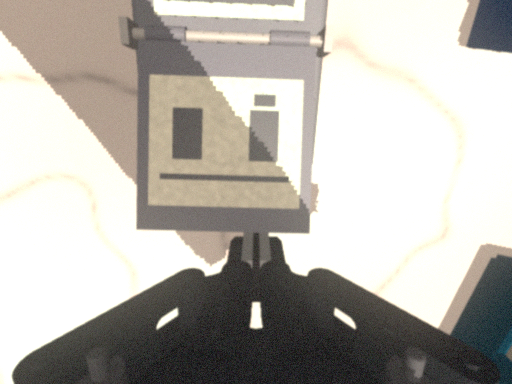

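>>> {"api": "play_rows", "payload": {"increments": "0 -0.008 0 0;0.006 0 -0.01 0.03;0 0 -0.007 0;0 0 0 0"}}

```text
clock: 5.15
position: [0.5981, -0.3558, 0.0711]
ee_rot: [-0.065, 0.697, 0.068, 0.711]
ft_force: [0.9, 0.4, -0.1]
grip_width: 0.004
```

```bash
python3 - <<'E'
from st import *
import cv2
o,R,p=st(); go(R,p,-.1095,0,.06)
c=camera("side"); cv2.imwrite("pics/s3.png",cv2.resize(c["img"][110:220,230:340],None,fx=5,fy=5,interpolation=cv2.INTER_CUBIC))
E
```

```text
t 5.15 p [ 0.5981 -0.3558  0.0711] stand x,y,z(tip): -0.11531748672845167 0.0012364951262963174 0.06305551359036438 F [ 0.9234  0.3864 -0.1154] Fu,v 0.20634009111907134 0.9794125977316843 w 0.0036914190261077826
R [[0.018, -0.188, 0.982], [0.006, 0.982, 0.188], [-1.0, 0.002, 0.019]] q [ 0.0439  0.6836  0.6387  1.4694 -0.4482  1.1216  0.956 ] yaw err y vs u deg -0.018666317006767727
tool shift [ 0.003   0.0058 -0.0013]
```

View pics/s3.png

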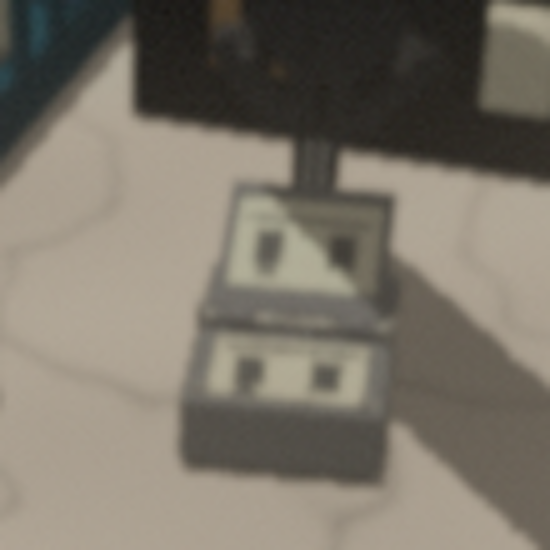

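>>> {"api": "play_rows", "payload": {"increments": "0.003 0.004 0 0;0 0.003 0 0;0 0.002 0 0"}}

```text
clock: 5.5
position: [0.5971, -0.3474, 0.0685]
ee_rot: [-0.066, 0.697, 0.067, 0.711]
ft_force: [2.9, -10.0, 1.5]
grip_width: 0.002
```

>>> {"api": "play_rows", "payload": {"increments": "-0.004 0.003 0 0;-0.004 0.003 0 0"}}

```text
clock: 5.7
position: [0.5966, -0.3449, 0.0779]
ee_rot: [-0.068, 0.696, 0.064, 0.712]
ft_force: [2.4, -4.5, 0.3]
grip_width: 0.003
```

```bash
python3 - <<'E'
from st import *
o,R,p=st()
E
```

```text
t 5.7 p [ 0.5966 -0.3449  0.0779] stand x,y,z(tip): -0.10430790762236547 0.001907380827745108 0.06987878921815507 F [ 2.3864 -4.4899  0.3403] Fu,v -4.857632421057181 1.5015868142448858 w 0.00318463883032427
R [[0.024, -0.186, 0.982], [-0.003, 0.982, 0.186], [-1.0, -0.008, 0.023]] q [ 0.0136  0.6571  0.6479  1.4964 -0.435   1.11    0.9359] yaw err y vs u deg 0.07239759201638038
```

>>> {"api": "play_rows", "payload": {"increments": "-0.004 0.003 0 0;-0.004 0.003 0 0;-0.004 0.003 0 0"}}

```text
clock: 6.0
position: [0.5955, -0.3388, 0.0922]
ee_rot: [-0.07, 0.695, 0.061, 0.713]
ft_force: [1.5, -4.9, 1.5]
grip_width: -0.002
```

```bash
cat > look.py <<'E'
from st import *
import cv2,sys
o,R,p=st()
c=camera("side"); cv2.imwrite("pics/s_%s.png"%sys.argv[1],cv2.convertScaleAbs(cv2.resize(c["img"][100:220,230:340],None,fx=5,fy=5,interpolation=cv2.INTER_CUBIC),alpha=1.3))
E
python3 look.py 4
```

```text
t 6.0 p [ 0.5955 -0.3388  0.0922] stand x,y,z(tip): -0.09812160301276313 0.001950452563891222 0.08415610121992959 F [ 1.5207 -4.8511  1.497 ] Fu,v -5.050030062918788 0.5835833799953578 w -0.0017963404908655867
R [[0.028, -0.185, 0.982], [-0.01, 0.983, 0.185], [-1.0, -0.015, 0.025]] q [-0.0081  0.6303  0.6595  1.5055 -0.4198  1.1188  0.919 ] yaw err y vs u deg 0.15380010769559785
```

View pics/s_4.png

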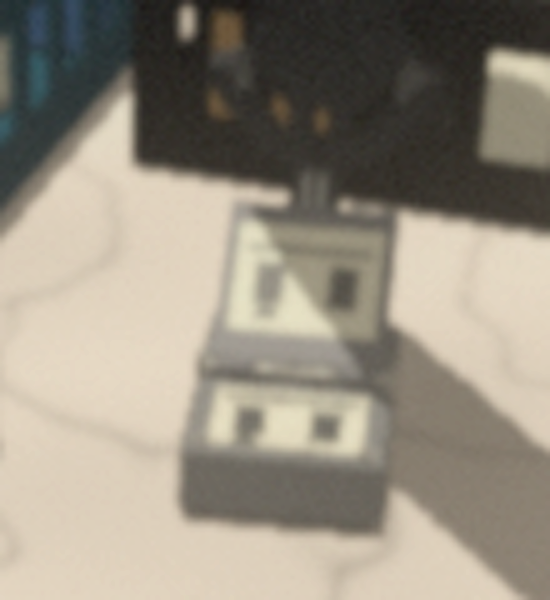

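>>> {"api": "play_rows", "payload": {"increments": "-0.004 0.004 0 0;-0.004 0.004 0 0;-0.004 0.004 0 0;-0.003 0.005 0 0;-0.003 0.005 0 0"}}

```text
clock: 6.55
position: [0.5924, -0.3222, 0.115]
ee_rot: [-0.073, 0.692, 0.056, 0.716]
ft_force: [0.8, -6.0, 3.9]
grip_width: 0.001
```

```bash
python3 look.py 5
```

```text
t 6.55 p [ 0.5924 -0.3222  0.115 ] stand x,y,z(tip): -0.08122744528192213 0.0020071968806529023 0.10697937013026801 F [ 0.8273 -6.0146  3.9038] Fu,v -6.062712919554115 -0.31575679479500673 w 0.0008818854999068885
R [[0.036, -0.182, 0.983], [-0.02, 0.983, 0.183], [-0.999, -0.027, 0.031]] q [-0.0575  0.5774  0.6798  1.5329 -0.3901  1.127   0.8809] yaw err y vs u deg 0.33570698980088237
```

View pics/s_5.png

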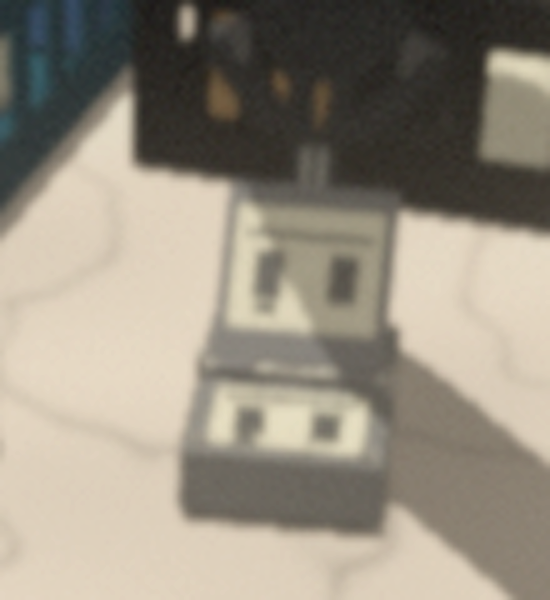

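>>> {"api": "play_rows", "payload": {"increments": "-0.0035 0.006 0 0;-0.0035 0.006 0 0;-0.003 0.006 0 0;-0.003 0.006 0 0;-0.002 0.006 0 0"}}

```text
clock: 7.1
position: [0.5871, -0.2935, 0.1331]
ee_rot: [-0.074, 0.691, 0.054, 0.717]
ft_force: [1.4, -2.6, 2.2]
grip_width: 0.001
```

```bash
python3 look.py 6
```

```text
t 7.1 p [ 0.5871 -0.2935  0.1331] stand x,y,z(tip): -0.051999612030912704 0.0022183381839142547 0.12510293743776135 F [ 1.3958 -2.5925  2.1529] Fu,v -2.8082400645254784 0.8846002673678585 w 0.0010981377831355895
R [[0.04, -0.18, 0.983], [-0.025, 0.983, 0.181], [-0.999, -0.032, 0.035]] q [-0.1258  0.5163  0.6974  1.5767 -0.3551  1.1298  0.8269] yaw err y vs u deg 0.42862739514136333
```

View pics/s_6.png

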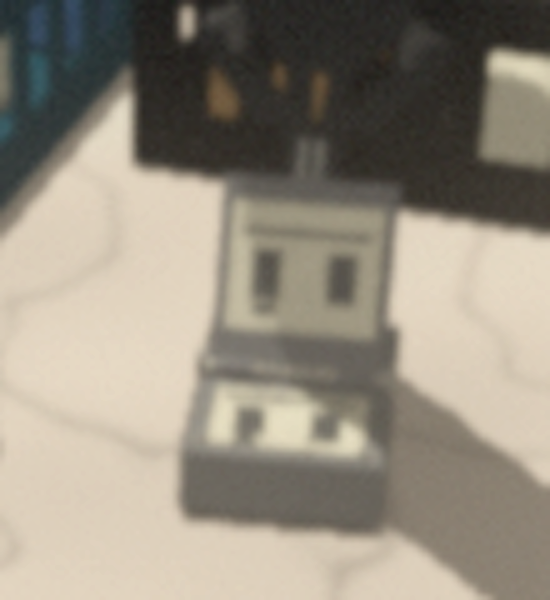

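>>> {"api": "play_rows", "payload": {"increments": "-0.002 0.0065 0 0;-0.002 0.0065 0 0;-0.002 0.0065 0 0;-0.002 0.0065 0 0;-0.002 0.0065 0 0;-0.001 0.006 0 0"}}

```text
clock: 7.75
position: [0.5783, -0.2483, 0.1414]
ee_rot: [-0.074, 0.692, 0.057, 0.716]
ft_force: [0.3, -1.3, -0.7]
grip_width: 0.001
```

```bash
python3 look.py 7
```

```text
t 7.75 p [ 0.5783 -0.2483  0.1414] stand x,y,z(tip): -0.006000119567567102 0.0019786983960254994 0.1333914474725021 F [ 0.2944 -1.2893 -0.7459] Fu,v -1.3215875236813732 0.04725688354069976 w 0.0011854850393258117
R [[0.036, -0.183, 0.982], [-0.021, 0.983, 0.184], [-0.999, -0.027, 0.032]] q [-0.2169  0.4506  0.7075  1.6403 -0.315   1.1257  0.7512] yaw err y vs u deg 0.2528228182084636
```

View pics/s_7.png

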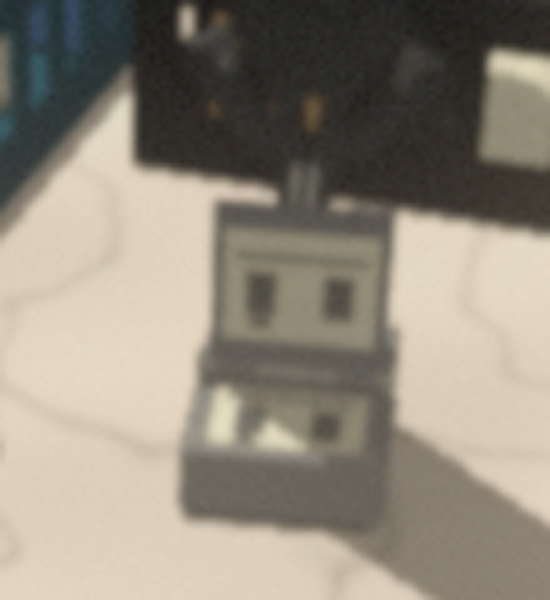

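>>> {"api": "play_rows", "payload": {"increments": "0.001 0.006 0 0;0.001 0.006 0 0;0.0015 0.006 0 0;0.002 0.0055 0 0;0.002 0.005 0 0;0.0025 0.0045 0 0"}}

```text
clock: 8.4
position: [0.5722, -0.2126, 0.1301]
ee_rot: [-0.074, 0.692, 0.057, 0.716]
ft_force: [1.4, -0.5, 1.0]
grip_width: 0.004
```

```bash
python3 look.py 8
```

```text
t 8.4 p [ 0.5722 -0.2126  0.1301] stand x,y,z(tip): 0.030173922238979387 0.002742271697419394 0.1221493597641163 F [ 1.3627 -0.5114  1.0394] Fu,v -0.7579744143126564 1.2425201214356594 w 0.004079919097792301
R [[0.037, -0.184, 0.982], [-0.02, 0.983, 0.184], [-0.999, -0.026, 0.032]] q [-0.2839  0.4181  0.7046  1.7032 -0.2954  1.0877  0.691 ] yaw err y vs u deg 0.23124265000376568
```

View pics/s_8.png

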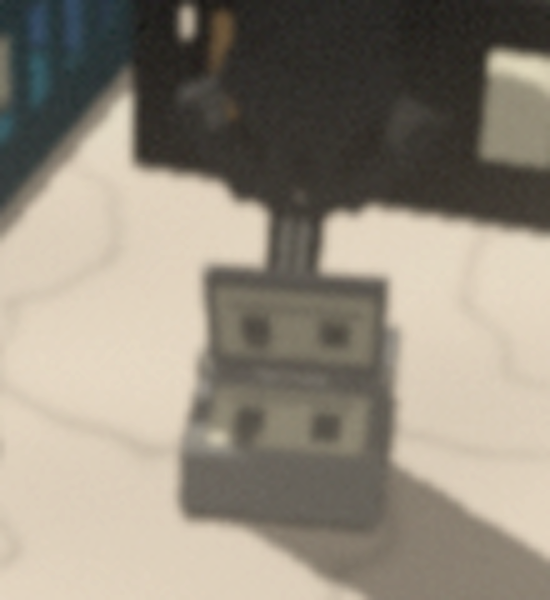

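>>> {"api": "play_rows", "payload": {"increments": "0.003 0.005 0 0;0.004 0.005 0 0;0.004 0.0045 0 0;0.004 0.0035 0 0;0.0045 0.003 0 0;0.0045 0.0025 0 0"}}

```text
clock: 9.05
position: [0.5684, -0.1869, 0.103]
ee_rot: [-0.074, 0.692, 0.058, 0.716]
ft_force: [0.9, 0.2, 1.4]
grip_width: 0.001
```

```bash
python3 look.py 9
```

```text
t 9.05 p [ 0.5684 -0.1869  0.103 ] stand x,y,z(tip): 0.056189080111180845 0.003798924998805638 0.09498462149828202 F [0.8729 0.2049 1.4058] Fu,v 0.03751237621453564 0.8958021541363036 w 0.0010234630670640165
R [[0.036, -0.184, 0.982], [-0.019, 0.983, 0.185], [-0.999, -0.025, 0.032]] q [-0.3201  0.4224  0.6895  1.7586 -0.3014  1.0284  0.6592] yaw err y vs u deg 0.17848493308636273
```

View pics/s_9.png

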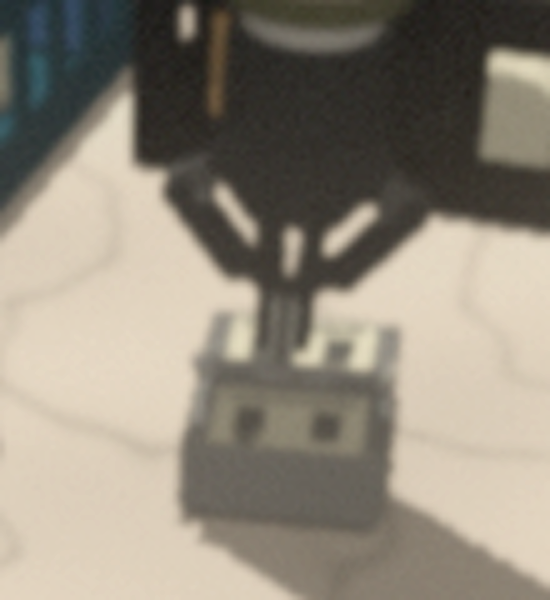

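>>> {"api": "play_rows", "payload": {"increments": "0.0045 0.003 0 0;0.0045 0.0025 0 0;0.0045 0.0025 0 0;0.004 0.0015 0 0;0.004 0.001 0 0"}}

```text
clock: 9.6
position: [0.5666, -0.1761, 0.0786]
ee_rot: [-0.073, 0.692, 0.058, 0.716]
ft_force: [-0.9, -0.1, 0.4]
grip_width: -0.002
```

```bash
python3 look.py 10
```

```text
t 9.6 p [ 0.5666 -0.1761  0.0786] stand x,y,z(tip): 0.06711707429935103 0.004059701722651271 0.07060144577305032 F [-0.9294 -0.0559  0.3615] Fu,v 0.11941168295165627 -0.9233903217045494 w -0.0017143718265392762
R [[0.035, -0.184, 0.982], [-0.019, 0.983, 0.185], [-0.999, -0.025, 0.031]] q [-0.3272  0.4435  0.6743  1.7892 -0.3182  0.9809  0.6545] yaw err y vs u deg 0.190237662879623
```

View pics/s_10.png

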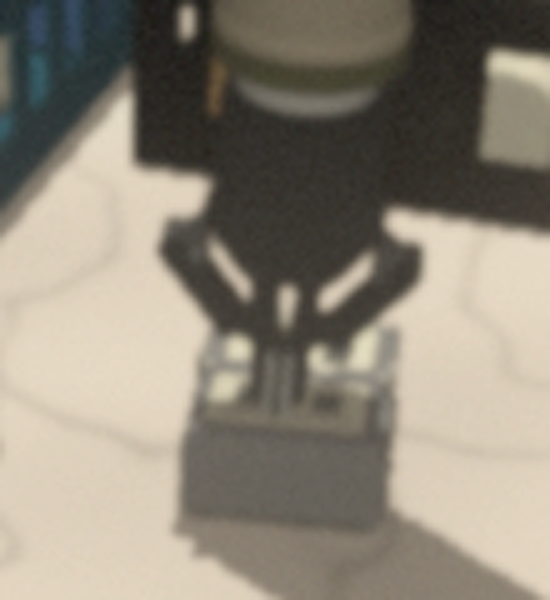

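>>> {"api": "play_rows", "payload": {"increments": "0.003 0.0005 0 0;0.003 0.0005 0 0;0.003 0.0005 0 0;0.002 0 0 0"}}

```text
clock: 10.05
position: [0.5665, -0.1744, 0.0661]
ee_rot: [-0.073, 0.693, 0.058, 0.715]
ft_force: [-0.9, 0.3, 0.7]
grip_width: -0.001
```

```bash
python3 -c "
from st import *
st()"
```

```text
t 10.05 p [ 0.5665 -0.1744  0.0661] stand x,y,z(tip): 0.06885283800826268 0.004296142860162146 0.05808675560510207 F [-0.926   0.3073  0.744 ] Fu,v 0.4755753122470324 -0.8519002297033323 w -0.0014730547896268423
R [[0.034, -0.185, 0.982], [-0.019, 0.983, 0.185], [-0.999, -0.025, 0.03]] q [-0.3219  0.4597  0.665   1.7983 -0.3307  0.9589  0.6608] yaw err y vs u deg 0.17616432895263592
```

>>> {"api": "play_rows", "payload": {"increments": "0.0015 0 0 0;0.0015 0 0 0"}}

```text
clock: 10.25
position: [0.5666, -0.1743, 0.0627]
ee_rot: [-0.073, 0.693, 0.058, 0.715]
ft_force: [-0.3, -0.2, 1.3]
grip_width: -0.001
```

>>> {"api": "play_rows", "payload": {"increments": "0.001 0 0 0;0.001 0 0 0"}}

```text
clock: 10.45
position: [0.5668, -0.1743, 0.062]
ee_rot: [-0.073, 0.693, 0.058, 0.715]
ft_force: [-7.8, 3.6, 18.7]
grip_width: -0.002
```

```bash
python3 look.py 11
```

```text
t 10.45 p [ 0.5668 -0.1743  0.062 ] stand x,y,z(tip): 0.068820523227339 0.004591432576332657 0.053967715733836685 F [-7.8094  3.609  18.7449] Fu,v 5.009785722027366 -6.993309219305572 w -0.0019810218320046
R [[0.034, -0.184, 0.982], [-0.017, 0.983, 0.185], [-0.999, -0.023, 0.03]] q [-0.318   0.4661  0.6614  1.7998 -0.3367  0.9525  0.6651] yaw err y vs u deg 0.18237262192075754
```

View pics/s_11.png

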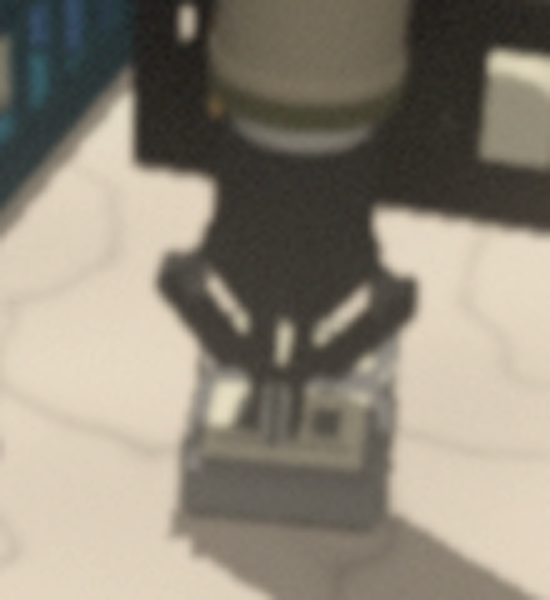

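>>> {"api": "play_rows", "payload": {"increments": "-0.003 0 0 0;-0.006 0 0 0;-0.01 0 0 0;-0.02 0 0 0;-0.03 0 0 0;-0.04 0 0 0;-0.04 0 0 0;-0.04 0 0 0;0 -0.04 0 0;0 -0.04 0 0;0 -0.04 0 0;0 0 0 0"}}

```text
clock: 11.7
position: [0.5833, -0.2915, 0.2696]
ee_rot: [-0.075, 0.69, 0.059, 0.717]
ft_force: [-0.7, -0.4, 0.7]
grip_width: -0.003
```

```bash
python3 look.py 12; python3 - <<'E'
from st import *
import cv2
c=camera("side"); cv2.imwrite("pics/s13.png",c["img"])
c=camera("top"); cv2.imwrite("pics/t13.png",c["img"])
E
```

```text
t 11.7 p [ 0.5833 -0.2915  0.2696] stand x,y,z(tip): -0.0493564244969204 -0.0011998207158072382 0.26164567361767405 F [-0.7281 -0.4131  0.6861] Fu,v -0.2691080610331642 -0.792666018426202 w -0.002712844012851362
R [[0.041, -0.189, 0.981], [-0.019, 0.982, 0.19], [-0.999, -0.027, 0.036]] q [-0.1737  0.4175  0.7799  1.4161 -0.2996  1.3819  0.7963] yaw err y vs u deg -0.07448219281523769
```

View pics/s_12.png

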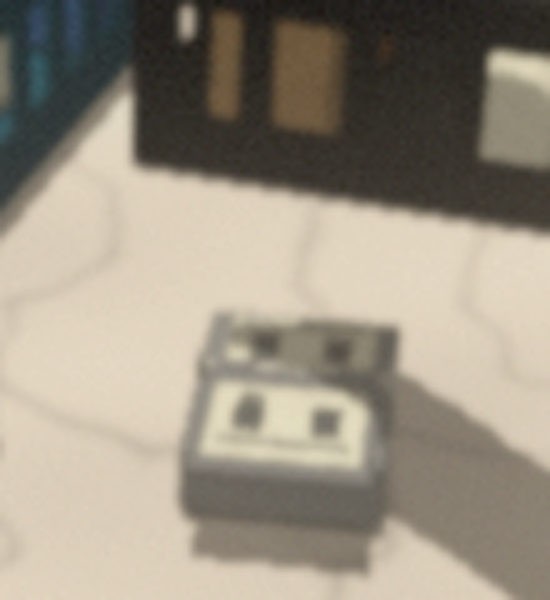

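View pics/t13.png

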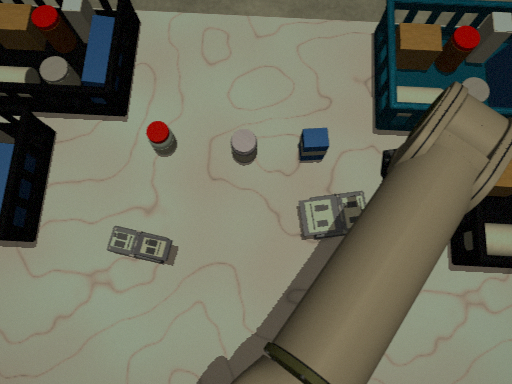

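View pics/s13.png

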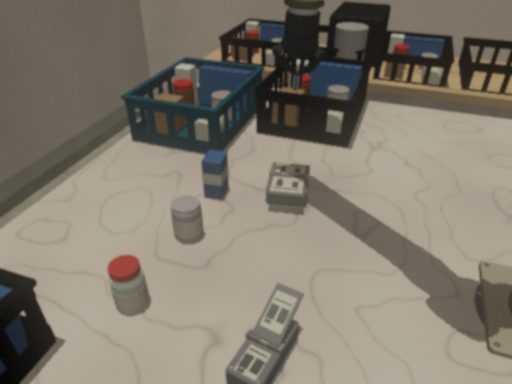

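```bash
python3 - <<'E'
from st import *
import cv2
S,fs=cal("side")
im=cv2.resize(S["img"][150:220,255:325],None,fx=8,fy=8,interpolation=cv2.INTER_CUBIC)
for s in(1,-1):
  for th,col in((3.14,(0,0,255)),(3.0,(0,255,0))):
    a=np.pi-th; X=sp+u*(.1*np.cos(a)-.003*np.sin(a))+v*.045*s; X[2]=.051+.1*np.sin(a)+.003*np.cos(a)
    q=(proj(S,fs,X)-[255,150]+.5)*8-.5; cv2.circle(im,tuple(int(k) for k in q),3,col,-1)
cv2.imwrite("pics/chk.png",cv2.convertScaleAbs(im,alpha=1.4))
E
```

```text
(no output)
```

View pics/chk.png

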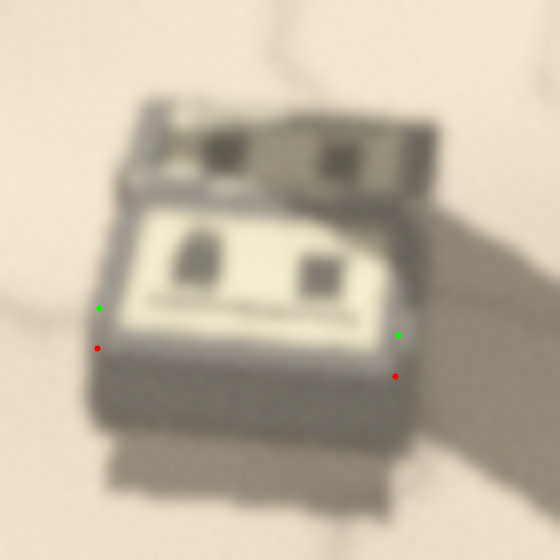

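```bash
python3 -c "
from workcell import workorder
print(workorder.hand_in())"
```

```text
the job is handed in; nothing more can be done
None
```

The wide leaf now lies flat on the other side of its stand, and the job is handed in at about 12 s on the robot's clock. With the gripper shut, I lifted the leaf's free edge at its lower corner, swung it over the spine and pressed it down, then raised the hand clear. The tool can only point down, so the fingers pushed in and up on that lower corner instead of reaching under the leaf.

**Leaf flat:** the fingertips stopped at 54.0 mm, the height of a level leaf's top. In the last side picture the front corners fall where a level leaf's should. I checked only by eye and only in that view.

**The rest:** the narrow leaf, jar, can and carton look unmoved in the last top and side pictures. The hand hangs about 26 cm above the table, and the force reading is only noise.

**Less clean than planned:**
- While coming down beside the leaf, the arm drifted about 20 mm and met the free edge early, pressing at about 7 N. I backed off and re-centred, and the leaf looked unmoved.
- The final press reached about 19 N against the stop, firmer than I had intended. The last approach was only 1 mm per step.
- The tool tilted about 2° during the swing.

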